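Assemble a dough-cutting roller and hold it up to the inspection camera

TASK

Assemble the dough-cutting roller that stands in the white block: slide the plain collar and then the scalloped wheel (hub up) down the arbor's post, each fully home, while the arbor stays seated in the block. Then lift the assembled roller out by the bare top of its post and present it to the inspection camera: the flat end of the stub under its flange centred on the camera's focus point and squarely facing the lens, collar and wheel still fully home. Finish while holding it still there in the air; do not touch the camera, and leave the timer, tape roll and dessert cup where they are.

Things in the scene. Friction and masses are not known exactly. Their poses are not given: they have to be found in the camera images.
- arbor: loose steel arbor upright in the block. Origin: centre of the stub's flat lower end; z axis up the post. Along z: stub dia 24 mm from 0 to 12, flange dia 46 from 12 to 20, round post dia 16 from 20 to 78 mm, tip chamfer 3 mm. Seated, its origin is 18 mm above the worktop. Home, the collar's origin is at 20 and the wheel's at 36 mm; 52 to 78 mm stays bare to grip. About 130 g, roller 250 g
- block: fixed white plastic assembly block 100 x 90 x 30 mm; origin at the centre of its underside, on the worktop; a hole of 27 mm in the middle of its top, 16 mm deep, holds the arbor's stub (straight up to take it out)
- collar: loose plain aluminium collar (thick ring) lying flat: outer diameter 38 mm, bore 20 mm, 16 mm high, about 50 g; origin at the centre of its underside, z axis up along the bore. It goes on first and rests on the flange
- wheel: loose steel cutting wheel lying flat, hub up: scalloped disc dia 65 mm, 5 mm thick, below; round hub dia 32 mm up to 16 mm total height (11 mm of hub to grip above the disc); bore 20 mm; about 70 g; origin at the centre of its underside, z axis up along the bore to the hub side. It goes on second, disc down, and rests on the collar
- camera_head: round head (dia 53 mm, 50 mm long, white ring and dark lens in front) of the fixed inspection camera, between two cheeks on a round 90 mm foot. Origin: middle of the lens front, 85 mm above the worktop; z axis: optical axis out of the lens, upward, 30 degrees off vertical, leaning towards the robot's side; y axis horizontal
- focus (a point): the camera's focus point in empty air, 100 mm out of the lens along the head's z axis, about 172 mm above the worktop. The arbor's origin goes here, the arbor's z axis along the head's z axis, post away from the lens
- kitchen_timer: bystander: white wind-up kitchen timer, 68 x 68 x 56 mm; origin at the centre of its underside
- masking_tape: bystander: roll of tan masking tape lying flat, 82 mm diameter, 24 mm high; origin at the centre of its underside
- dessert_cup_06: bystander: pleated paper dessert cup, 58 mm diameter, 46 mm high; origin at the centre of its underside
Not all that is in view belongs to the job. Leave any turquoise look-alike of the part that bears camera_head alone.

How it is judged (in metres and radians):
On the way, in this order (a step that is already met when the one before it is completed fails the run):
1. the collar is fully home on the flange, the arbor seated in the block, the wheel not yet on (z of collar in the frame of arbor between 0.0175 and 0.0225 m and x of collar in the frame of arbor between -0.005 and 0.005 m and y of collar in the frame of arbor between -0.005 and 0.005 m and angle between the z axis of collar and the z axis of arbor, either way round below 0.12 rad and horizontal distance between arbor and block below 0.006 m and height (world z) of arbor below 0.024 m and angle between arbor's own z axis and vertical below 0.12 rad and horizontal distance between wheel and arbor above 0.03 m), for 0.2 s.
2. the wheel is fully home on the collar, the arbor still seated in the block (z of collar in the frame of arbor between 0.0175 and 0.0225 m and x of collar in the frame of arbor between -0.005 and 0.005 m and y of collar in the frame of arbor between -0.005 and 0.005 m and angle between the z axis of each of collar, wheel and the z axis of arbor, either way round below 0.12 rad and z of wheel in the frame of arbor between 0.0335 and 0.0385 m and x of wheel in the frame of arbor between -0.005 and 0.005 m and y of wheel in the frame of arbor between -0.005 and 0.005 m and horizontal distance between arbor and block below 0.006 m and height (world z) of arbor below 0.024 m and angle between arbor's own z axis and vertical below 0.12 rad), for 0.2 s.
At the end, for the whole second after the job is handed in: Held still by the fingers alone: the stub's lower end within 15 mm of the focus point and above 150 mm, the arbor's axis within 10 degrees of the optical axis with the stub towards the lens, collar and wheel both fully home (2.5 mm along the post) (distance between arbor and focus below 0.015 m and angle between the z axis of arbor and the z axis of camera_head, either way round below 0.175 rad and angle between arbor's own z axis and vertical below 1 rad and height (world z) of arbor above 0.15 m and linear speed of arbor below 0.02 m/s and contact force between the fingers and arbor above 1 N and contact force between arbor and block below 0.1 N and contact force between arbor and camera below 0.1 N and z of collar in the frame of arbor between 0.0175 and 0.0225 m and x of collar in the frame of arbor between -0.005 and 0.005 m and y of collar in the frame of arbor between -0.005 and 0.005 m and angle between the z axis of each of collar, wheel and the z axis of arbor, either way round below 0.12 rad and z of wheel in the frame of arbor between 0.0335 and 0.0385 m and x of wheel in the frame of arbor between -0.005 and 0.005 m and y of wheel in the frame of arbor between -0.005 and 0.005 m); the arm keeps its last pose, push and grip.
It fails at once if the camera is touched (more than 2 N) (contact force between anything else and camera above 2 N).
It fails at once if the timer is moved by more than 30 mm (distance of kitchen_timer from where it was at the start of the episode above 0.03 m).
It fails at once if the tape roll is moved by more than 30 mm (distance of masking_tape from where it was at the start of the episode above 0.03 m).
It fails at once if the dessert cup is moved by more than 30 mm (distance of dessert_cup_06 from where it was at the start of the episode above 0.03 m).
It also fails if it takes over 58 s, if anything falls off the work surface, if the arm or the gripper's body presses on something with over 40 N, if the wrist force passes 120 N, or if a joint passes its speed limit or range.

ROBOT

A 6-joint arm with a two-finger parallel gripper is mounted at the origin on a cart in front of the work surface, level with it; the furniture and walls round the work are solid. World frame = base frame: x ahead of the robot, y to its left, z up, the work surface at z = 0. Lengths are in m, angles in degrees, forces in N, time in s.
With the tool pointing down it reaches from about 0.35 to 0.8 m from the base axis. Payload 7.3 kg.
Tool frame: the origin (TCP) lies midway between the tips of the shut fingers; the grasp point (between the pads) lies 19 mm behind it; y points along the fingers, z is the direction in which the jaws open and shut, and the axes are right-handed (so a half turn about y gives the same grasp; the last joint's range is limited). The gripper opens to 85 mm and grips with 20 to 120 N. Pads are 22 mm wide; open, the fingers measure 114 mm over their backs; the gripper's body (76 mm by 85 mm) begins 54 mm behind the grasp point. The pads swing forward as they close: fully open they stand 13 mm farther back than shut.
Start: joints at [57.41, 19.595, 87.324, -0, 73.075, -8.365], TCP at [0.215, 0.479, 0.231] pointing down, gripper open.
Joint ranges: [-145.02, 145.02], [-44.19, 115.74], [2.07, 154.8], [-57.11, 237.11], [16.16, 152.29], [-177.93, 177.93]. Speed limits (degrees/s): [147.25, 147.25, 180, 180, 180, 180].

INTERFACE

Orientations are given as a 3x3 rotation matrix whose columns are the frame's x, y, z axes.
In Python, from rig import ctrl, imaging gives the robot as it stands.
- The arm moves only by the shell command python3 -m crank 'ROWS' [OPENING] [FORCE]. ROWS is a JSON object of lists of equal length, an entry for each row: "linear": the shift along the tool's x, y, z in m, a list of three; "yaw": the turn about the tool's y in degrees. A call has 1 to 20 rows; each row shifts and turns the commanded pose from where the row before left it, along the tool's axes as they then stand; what a row does not reach is not made up. A row lasts 1/8 s, in which the tool goes at most 62.5 mm and 10.7 degrees, less where a joint would pass 70% of its speed; a pose out of reach is approached as far as the arm can. A call is refused whole if a number of a shift passes 0.0625 or a number of a turn 10.7, either way. A call with a gripper value outside its range is refused whole. OPENING is the closure, from 0 (fully open) to 1 (shut), set as the call begins (- or left out, the last holds). The fingers move at their own pace and stop on an object; FORCE is the grip in N (left out, the last holds). Time passes only in rows, so rows that do not move let the fingers close. It gives the time, the measured TCP pose, the force and the opening at its end, in the units of the state.
- ctrl.observe(): the state, without advancing time (a new reading comes with each control period).
- imaging.grab_frame(name): name is "scene" or "side" or "wrist"; returns (picture, depth): 420x560x3 uint8, blue, green, red; 420x560 float32, m along the optical axis (not along the pixel's ray), 0 where there is no reading.
- imaging.camera_model(name): a dict with "fx", "fy", "cx", "cy" (pixels), "origin" and "rotation" of the camera in the world; the wrist camera has in their place "hand_eye" (4x4, takes a point from camera to tool coordinates, whose origin is the TCP and whose axes are the tool frame's). Camera axes: x right, y down, z forward; pixel columns grow to the right and rows downward; lengths in m; the calibration is good to about 2 mm. A picture is of the moment at which its call begins: read the wrist's pose just before it. camera_model takes no time and is no camera call.
- ctrl.job_done(): hands the job in, once; it reports no verdict.
The state is a dict: "t": time; "q": joint angles; "qvel": joint speeds; "joint_torque": joint torques, N m; "eef_pos": TCP position; "tool_rot": TCP orientation; "ft_force": force on the tool from outside, world axes, zero at the start; "torque": the same for the moment, N m; "finger_gap": finger opening in m.
Only numpy, scipy, OpenCV 4.12 (cv2) and the standard library are available. Lean on these libraries where they do the work, as an engineer would, in place of code of your own. Each camera call takes 0.05 s, during which the arm holds its last target.

## Working session

There is one attempt and no reset: what is moved stays moved. The work goes in short steps, Python scripts to look and compute and a shell command to move; the robot and the scene stay as the last step left them, time stands still between calls to the robot, and variables do not carry over. Pictures are saved under pics/ and viewed, and the job is handed in when it is done.

```bash
ls; mkdir -p pics; python3 - <<'E'
from rig import ctrl, imaging
import cv2, numpy as np
s=ctrl.observe()
for k,v in s.items(): print(k,np.round(v,4).tolist())
for n in ["scene","side","wrist"]:
    m=imaging.camera_model(n); print(n,{k:np.round(v,4).tolist() for k,v in m.items()})
    p,d=imaging.grab_frame(n); cv2.imwrite(f"pics/a_{n}.png",p); np.save(f"pics/a_{n}_d.npy",d); cv2.imwrite
E
```

```text
pics
t 0.0
q [57.41, 19.6379, 87.3759, -0.0001, 73.0763, -8.3657]
qvel [0.0172, 0.0201, -0.0424, 0.0132, 0.0506, 0.0195]
joint_torque [0.0003, -43.3681, -24.6011, -0.0001, 0.008, -0.0]
eef_pos [0.2152, 0.4784, 0.2306]
tool_rot [[0.9119, -0.0008, 0.4103], [-0.4103, -0.0013, 0.9119], [-0.0002, -1.0, -0.0016]]
ft_force [-0.3157, -0.2346, -0.5335]
torque [0.0176, -0.0461, 0.0263]
finger_gap 0.0853
scene {'fx': 472.6958, 'fy': 472.6958, 'cx': 276.4197, 'cy': 208.6623, 'origin': [-0.0376, -0.7913, 1.0223], 'rotation': [[0.7456, -0.4409, 0.4998], [-0.6662, -0.5133, 0.541], [0.018, -0.7363, -0.6764]]}
side {'fx': 492.519, 'fy': 492.519, 'cx': 276.4395, 'cy': 212.9586, 'origin': [0.5308, 0.9669, 0.7459], 'rotation': [[-0.9968, -0.0233, 0.077], [-0.0785, 0.4902, -0.868], [-0.0175, -0.8713, -0.4905]]}
wrist {'fx': 348.9921, 'fy': 348.9921, 'cx': 282.5953, 'cy': 208.3572, 'hand_eye': [[0.0001, 0.9472, 0.3206, -0.0817], [-0.0001, -0.3206, 0.9472, -0.143], [1.0, -0.0002, 0.0, 0.001], [0.0, 0.0, 0.0, 1.0]]}
```

View pics/a_scene.png

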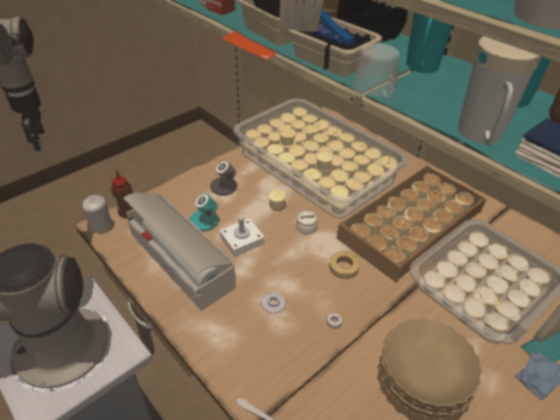

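View pics/a_side.png

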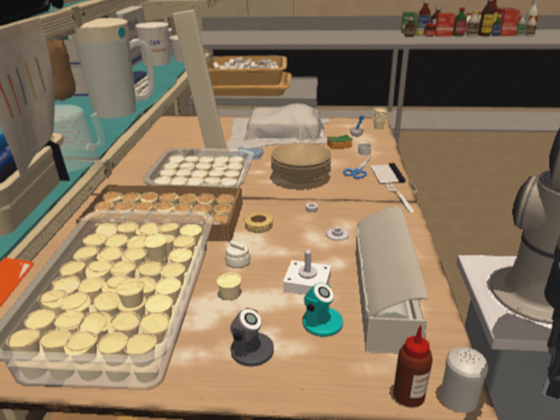

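View pics/a_wrist.png

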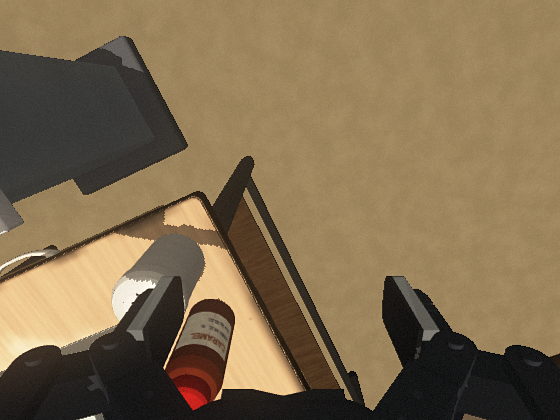

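```bash
cat > h.py <<'E'
import numpy as np, cv2
from rig import imaging, ctrl
def rays(n,uv):
    m=imaging.camera_model(n); uv=np.atleast_2d(uv).astype(float)
    d=np.c_[(uv[:,0]-m['cx'])/m['fx'],(uv[:,1]-m['cy'])/m['fy'],np.ones(len(uv))]
    if 'hand_eye' in m:
        s=ctrl.observe(); R=np.array(s['tool_rot']);H=np.array(m['hand_eye'])
        return np.array(s['eef_pos'])+R@H[:3,3], d@(R@H[:3,:3]).T
    return np.array(m['origin']), d@np.array(m['rotation']).T
def plane(n,uv,z):
    o,d=rays(n,uv); return o+d*((z-o[2])/d[:,2])[:,None]
def cloud(n,D):
    v,u=np.mgrid[0:420,0:560]; o,d=rays(n,np.c_[u.ravel(),v.ravel()])
    return (o+d*D.reshape(-1,1)).reshape(420,560,3)
def crop(img,x0,y0,x1,y1,f): return cv2.resize(img[y0:y1,x0:x1],None,fx=f,fy=f,interpolation=cv2.INTER_CUBIC)
E
python3 - <<'E'
from h import *
a=cv2.imread('pics/a_scene.png'); b=cv2.imread('pics/a_side.png')
cv2.imwrite('pics/c1.png',crop(a,180,150,380,350,3)); cv2.imwrite('pics/c2.png',crop(b,200,190,360,370,3.3))
S=cloud('scene',np.load('pics/a_scene_d.npy'));T=cloud('side',np.load('pics/a_side_d.npy'))
for n,C,pts in [('scene',S,[(334,320),(273,302),(241,228),(241,238),(224,168),(206,203),(277,200),(307,221),(344,264),(300,320)]),('side',T,[(312,207),(337,233),(308,255),(250,320),(318,295),(229,286),(237,254),(258,221),(290,340)])]:
    for u,v in pts: print(n,u,v,C[v,u].round(3))
E
```

```text
scene 334 320 [ 0.549 -0.383  0.   ]
scene 273 302 [ 0.468 -0.239  0.001]
scene 241 228 [ 0.541 -0.017  0.061]
scene 241 238 [ 0.531 -0.028  0.035]
scene 224 168 [0.653 0.209 0.088]
scene 206 203 [0.512 0.111 0.087]
scene 277 200 [0.714 0.02  0.043]
scene 307 221 [ 0.72  -0.107  0.042]
scene 344 264 [ 0.709 -0.272 -0.001]
scene 300 320 [ 0.483 -0.327  0.003]
side 312 207 [ 0.539 -0.369  0.015]
side 337 233 [ 0.466 -0.228  0.01 ]
side 308 255 [ 0.544 -0.002  0.086]
side 250 320 [0.653 0.23  0.086]
side 318 295 [0.519 0.148 0.088]
side 229 286 [0.724 0.067 0.04 ]
side 237 254 [ 0.725 -0.063  0.041]
side 258 221 [ 0.699 -0.299  0.001]
side 290 340 [ 0.576  0.192 -0.   ]
```

View pics/c1.png

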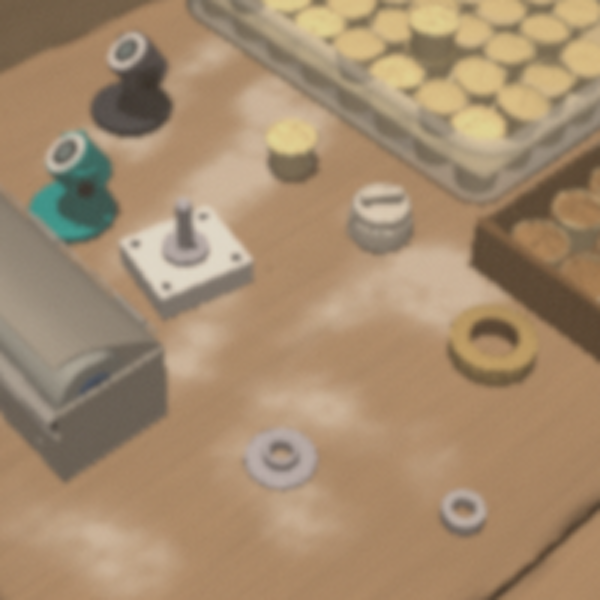

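View pics/c2.png

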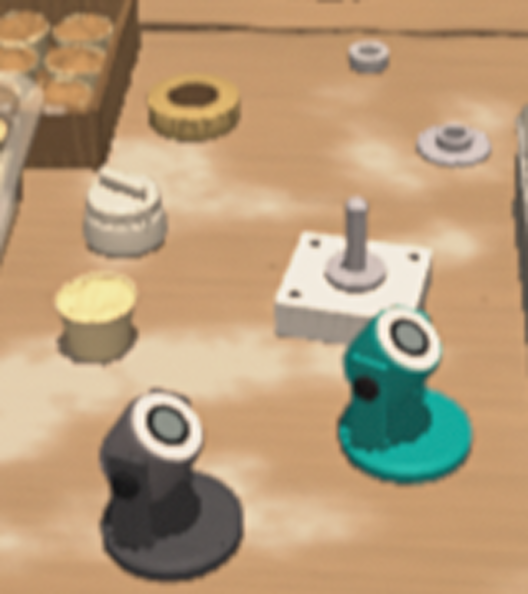

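```bash
python3 - <<'E'
from h import *
S=cloud('scene',np.load('pics/a_scene_d.npy'));T=cloud('side',np.load('pics/a_side_d.npy'))
def st(C,c,r,z0,z1,name):
    m=(np.hypot(C[...,0]-c[0],C[...,1]-c[1])<r)&(C[...,2]>z0)&(C[...,2]<z1)
    p=C[m]; print(name,len(p),p.min(0).round(3),p.max(0).round(3),((p.min(0)+p.max(0))/2).round(4), np.median(p,0).round(4))
for n,C in(('scene',S),('side',T)):
    st(C,(.545,-.378),.05,.012,.03,n+' collar top')
    st(C,(.467,-.237),.05,.012,.03,n+' hub top')
    st(C,(.467,-.237),.05,.003,.008,n+' wheel disc')
    st(C,(.54,-.02),.06,.055,.12,n+' post')
    st(C,(.54,-.02),.075,.024,.033,n+' blk top')
    st(C,(.65,.22),.08,.004,.016,n+' foot')
    st(C,(.65,.22),.08,.06,.14,n+' head')
    st(C,(.515,.13),.08,.06,.14,n+' decoyhead')
    st(C,(.72,-.085),.05,.04,.1,n+' timer')
    st(C,(.72,.04),.045,.03,.1,n+' cup')
    st(C,(.70,-.285),.06,.015,.1,n+' tape')
    m=(C[...,0]>0.2)&(C[...,0]<.48)&(C[...,1]>-.15)&(C[...,1]<.35)&(C[...,2]>.03)&(C[...,2]<.18)
    p=C[m]; print('box',len(p),np.percentile(p,[1,99],axis=0).round(3))
E
```

```text
scene collar top 129 [ 0.524 -0.406  0.012] [ 0.562 -0.368  0.022] [ 0.5428 -0.3871  0.0171] [ 0.5418 -0.3873  0.0168]
scene hub top 78 [ 0.451 -0.258  0.012] [ 0.483 -0.222  0.02 ] [ 0.4669 -0.2398  0.0163] [ 0.4668 -0.2429  0.0159]
scene wheel disc 316 [ 0.419 -0.283  0.003] [ 0.515 -0.187  0.008] [ 0.467  -0.2352  0.0055] [ 0.4656 -0.2441  0.0054]
scene post 64 [ 0.537 -0.021  0.057] [ 0.552 -0.006  0.101] [ 0.5445 -0.0137  0.0794] [ 0.5431 -0.0155  0.0823]
scene blk top 521 [ 0.488 -0.065  0.024] [0.603 0.04  0.033] [ 0.5453 -0.0125  0.0285] [ 0.5387 -0.0241  0.0303]
scene foot 295 [0.58  0.148 0.004] [0.726 0.296 0.016] [0.6527 0.222  0.01  ] [0.6409 0.2107 0.0117]
scene head 261 [0.634 0.179 0.06 ] [0.697 0.254 0.101] [0.6653 0.2167 0.0805] [0.6565 0.2059 0.0819]
scene decoyhead 314 [0.486 0.088 0.06 ] [0.548 0.158 0.101] [0.5172 0.1229 0.0804] [0.5117 0.1115 0.0823]
scene timer 197 [ 0.702 -0.126  0.04 ] [ 0.756 -0.066  0.061] [ 0.7294 -0.0962  0.0505] [ 0.7262 -0.1009  0.0449]
scene cup 205 [0.702 0.012 0.03 ] [0.759 0.071 0.048] [0.7308 0.0417 0.0391] [0.7287 0.0375 0.0412]

[... 724 characters left out ...]
0009 0.0296]
side foot 775 [0.609 0.183 0.004] [0.697 0.271 0.016] [0.6527 0.2268 0.0101] [0.6411 0.2413 0.0124]
side head 698 [0.632 0.187 0.06 ] [0.695 0.26  0.098] [0.6638 0.2238 0.0792] [0.6617 0.2358 0.0818]
side decoyhead 596 [0.487 0.093 0.06 ] [0.549 0.164 0.098] [0.5182 0.1289 0.0788] [0.5176 0.1423 0.0811]
side timer 212 [ 0.7   -0.118  0.04 ] [ 0.758 -0.062  0.058] [ 0.729  -0.0899  0.0492] [ 0.7293 -0.0856  0.0432]
side cup 344 [0.701 0.012 0.03 ] [0.757 0.072 0.047] [0.729  0.042  0.0384] [0.7282 0.046  0.0402]
side tape 320 [ 0.654 -0.318  0.015] [ 0.735 -0.233  0.029] [ 0.6944 -0.2755  0.0221] [ 0.6947 -0.2687  0.0228]
box 10665 [[ 0.237 -0.129  0.033]
 [ 0.424  0.349  0.152]]
```

```bash
python3 -m crank '{"linear":[[0.052,0,-0.0097],[0.052,0,-0.0097],[0.052,0,-0.0097],[0.052,0,-0.0097],[0.052,0,-0.0097],[0.052,0,-0.0097],[0.052,0,-0.0097],[0.052,0,-0.0097],[0,0,0]],"yaw":[0,0,0,0,0,0,0,0,0]}' 0 20; python3 - <<'E'
from h import *
s=ctrl.observe();print(s['eef_pos'],s['t'])
p,d=imaging.grab_frame('wrist');cv2.imwrite('pics/b_wrist.png',p);np.save('pics/b.npy',cloud('wrist',d))
E
```

```text
t: 1.27
eef_pos: [0.5652, 0.2346, 0.2301]
tool_rot: [[0.91, -0.001, 0.414], [-0.414, -0.001, 0.91], [-0.0, -1.0, -0.001]]
ft_force: [0.1, 0.4, -0.3]
finger_gap: 0.0858
[0.56521042 0.23464736 0.23014826] 1.275
```

View pics/b_wrist.png

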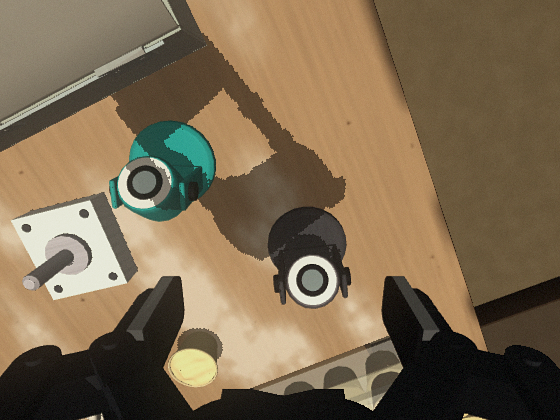

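```bash
python3 - <<'E'
from h import *
p=cv2.imread('pics/b_wrist.png');C=np.load('pics/b.npy')
sub=np.zeros(p.shape[:2],bool);sub[250:312,280:346]=1
m=(p.min(2)>140)&sub
n,l,s,c=cv2.connectedComponentsWithStats(m.astype(np.uint8));i=1+s[1:,4].argmax();m=l==i
print(s[i],c[i])
cn,_=cv2.findContours(m.astype(np.uint8),cv2.RETR_EXTERNAL,cv2.CHAIN_APPROX_NONE)
el=cv2.fitEllipse(max(cn,key=len));print(el)
def fit(pts):
    for _ in range(5):
        c=np.median(pts,0) if _==0 else pts.mean(0)
        u,s_,v=np.linalg.svd(pts-c,full_matrices=False);nn=v[2]*np.sign(v[2,2])
        r=abs((pts-c)@nn);pts=pts[r<max(2*r.std(),.0008)]
    return c,nn,r.std(),len(pts)
pts=C[m];pts=pts[np.isfinite(pts).all(1)]
pts=pts[abs(pts[:,2]-np.median(pts[:,2]))<.02]
print(fit(pts))
cc=C[int(el[0][1]),int(el[0][0])];print('lens px',cc, plane('wrist',[el[0]],.085))
m2=np.zeros_like(m);cv2.ellipse(t:=m2.astype(np.uint8),el,1,-1);pts=C[t>0];pts=pts[abs(pts[:,2]-.085)<.02];print(fit(pts))
# side cam
q=cv2.imread('pics/a_side.png');T=cloud('side',np.load('pics/a_side_d.npy'))
sub[:]=0;sub[300:340,225:270]=1
m=(q.min(2)>120)&sub;n,l,s,c=cv2.connectedComponentsWithStats(m.astype(np.uint8));i=1+s[1:,4].argmax();m=l==i
cn,_=cv2.findContours(m.astype(np.uint8),cv2.RETR_EXTERNAL,cv2.CHAIN_APPROX_NONE);el2=cv2.fitEllipse(max(cn,key=len));print(s[i],el2,plane('side',[el2[0]],.085));print(fit(T[m]))
# foot circle: dark, points at z 4..16mm
f=(np.hypot(C[...,0]-.653,C[...,1]-.225)<.06)&(C[...,2]>.004)&(C[...,2]<.018)&(p.max(2)<90)
print('foot',C[f].min(0),C[f].max(0))
E
```

```text
[ 288  256   49   49 1056] [312.03314394 280.07102273]
((311.99566650390625, 279.963623046875), (47.715980529785156, 48.755680084228516), 160.36817932128906)
(array([0.65295549, 0.22663857, 0.08606556]), array([-0.47680552,  0.1503521 ,  0.8660547 ]), np.float64(0.00022323460708080815), 760)
lens px [0.6518857  0.22606683 0.08630803] [[0.65395089 0.22631463 0.085     ]]
(array([0.65278071, 0.22679623, 0.08642384]), array([-0.47946002,  0.14873539,  0.86486754]), np.float64(0.0002152267706224854), 1145)
[225 300  45  30 840] ((247.643310546875, 311.275634765625), (30.22928810119629, 45.282474517822266), 95.19771575927734) [[0.66087893 0.20419422 0.085     ]]
(array([0.67787239, 0.11404357, 0.01679623]), array([ 0.06206079, -0.55261565,  0.83112237]), np.float64(0.0008362068219466953), 88)
foot [0.60794515 0.18242142 0.00401613] [0.68619987 0.27097539 0.01799668]
```

```bash
python3 -m crank '{"linear":[[0.0214,0.0073,-0.0522],[0.0214,0.0073,-0.0522],[0.0214,0.0073,-0.0522],[0.0214,0.0073,-0.0522],[0.0214,0.0073,-0.0522],[0.0214,0.0073,-0.0522],[0.0214,0.0073,-0.0522],[0.0214,0.0073,-0.0522],[0.0214,0.0073,-0.0522],[0.0214,0.0073,-0.0522],[0.0214,0.0073,-0.0522],[0,0,0],[0,0,0]],"yaw":[0,0,0,0,0,0,0,0,0,0,0,-7.2,0]}' 0.35 40; python3 - <<'E'
from h import *
s=ctrl.observe();print(s['eef_pos'],s['t'],s['finger_gap'])
p,d=imaging.grab_frame('wrist');cv2.imwrite('pics/d_wrist.png',p);np.save('pics/d.npy',cloud('wrist',d))
E
```

```text
t: 2.95
eef_pos: [0.542, -0.3818, 0.1506]
tool_rot: [[0.956, -0.001, 0.293], [-0.293, 0.001, 0.956], [-0.001, -1.0, 0.001]]
ft_force: [1.1, 0.3, 0.2]
finger_gap: 0.0551
[ 0.54202553 -0.38176009  0.15059054] 2.95 0.055148818112926504
```

View pics/d_wrist.png

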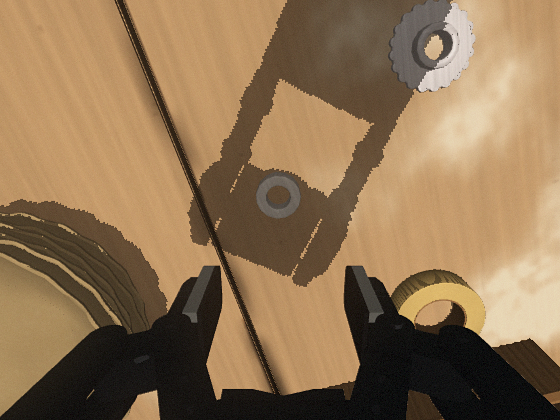

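```bash
cat >> h.py <<'E'
def toolvec(dw):
    return np.array(ctrl.observe()['tool_rot']).T@np.asarray(dw)
E
python3 - <<'E'
from h import *
p=cv2.imread('pics/d_wrist.png');C=np.load('pics/d.npy')
hsv=cv2.cvtColor(p,cv2.COLOR_BGR2HSV)
sub=np.zeros(p.shape[:2],bool);sub[165:230,245:312]=1
m=((hsv[...,1]<75)&sub).astype(np.uint8);m=cv2.morphologyEx(m,cv2.MORPH_OPEN,np.ones((3,3)))
cn,h=cv2.findContours(m,cv2.RETR_CCOMP,cv2.CHAIN_APPROX_NONE)
for c in cn:
    if len(c)>25:
        e=cv2.fitEllipse(c);P=plane('wrist',[e[0]],.016)[0];print(e,P, 'tool delta',toolvec(P-ctrl.observe()['eef_pos']))
f=(np.hypot(C[...,0]-.541,C[...,1]+.386)<.03)&(C[...,2]>.012)&(C[...,2]<.02)
q=C[f];print('depth',((q.min(0)+q.max(0))/2),q.max(0)-q.min(0))
f=(np.hypot(C[...,0]-.4665,C[...,1]+.24)<.03)&(C[...,2]>.012)&(C[...,2]<.02)
q=C[f];print('hub',((q.min(0)+q.max(0))/2),q.max(0)-q.min(0))
E
```

```text
((277.8734436035156, 194.87474060058594), (43.963294982910156, 45.214115142822266), 179.84165954589844) [ 0.54196126 -0.38434415  0.016     ] tool delta [ 0.00061752  0.13495148 -0.00299979]
((277.9023742675781, 194.4634552001953), (19.179746627807617, 23.409156799316406), 92.78038787841797) [ 0.54162901 -0.38421522  0.016     ] tool delta [ 0.00026205  0.13495168 -0.00297421]
depth [ 0.54367846 -0.38493332  0.01561419] [0.03719934 0.03724527 0.00717172]
hub [ 0.46788386 -0.2397852   0.01532915] [0.03157708 0.03149989 0.00660373]
```

```bash
python3 -m crank '{"linear":[[0.0008,0.04,-0.003],[0,0.04,0],[0,0.04,0],[0,0.025,0],[0,0,0],[0,0,0]],"yaw":[0,0,0,0,0,0]}' && python3 -m crank '{"linear":[[0,0,0],[0,0,0],[0,0,0],[0,0,0]],"yaw":[0,0,0,0]}' 1 40; python3 - <<'E'
from h import *
s=ctrl.observe();print(s['eef_pos'],s['t'],s['finger_gap'])
p,d=imaging.grab_frame('wrist');cv2.imwrite('pics/e_wrist.png',p)
E
```

```text
t: 3.75
eef_pos: [0.543, -0.3857, 0.0076]
tool_rot: [[0.956, 0.002, 0.293], [-0.293, -0.001, 0.956], [0.002, -1.0, -0.001]]
ft_force: [0.6, -0.6, 0.3]
finger_gap: 0.0555
t: 4.25
eef_pos: [0.5429, -0.3864, 0.0084]
tool_rot: [[0.956, 0.003, 0.293], [-0.293, -0.002, 0.956], [0.003, -1.0, -0.001]]
ft_force: [-0.5, 2.3, 5.4]
finger_gap: 0.0358
[ 0.54292522 -0.38635068  0.00837411] 4.25 0.03581694850950065
```

View pics/e_wrist.png

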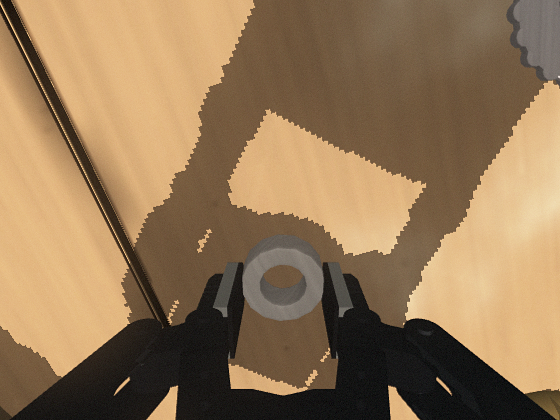

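```bash
python3 - <<'E'
from h import *
p=cv2.imread('pics/e_wrist.png')
cv2.imwrite('pics/e2.png',crop(p,200,210,370,360,4))
p,d=imaging.grab_frame('wrist');C=cloud('wrist',d);s=ctrl.observe();print(s['finger_gap'],s['ft_force'])
f=(np.hypot(C[...,0]-.541,C[...,1]+.386)<.03)&(C[...,2]>.010)&(C[...,2]<.022)
print(np.median(C[f],0))
for v,u in [(248,283),(275,250),(275,315),(308,283),(280,283)]: print(u,v,C[v,u].round(4),toolvec(C[v,u]-s['eef_pos']).round(4))
E
```

```text
0.0356135645377266 [0.38360766 1.13202279 5.55872814]
[ 0.54000034 -0.38507298  0.01619592]
283 248 [ 0.5259 -0.38    0.016 ] [-0.018  -0.0077  0.0011]
250 275 [ 0.5341 -0.3976  0.016 ] [-0.005  -0.0076 -0.0133]
315 275 [ 0.5426 -0.3704  0.0158] [-0.005  -0.0075  0.0151]
283 308 [ 0.5544 -0.3887  0.0162] [ 0.0117 -0.0078  0.0011]
283 280 [ 5.497e-01 -3.873e-01  1.000e-04] [0.0068 0.0083 0.0011]
```

View pics/e2.png

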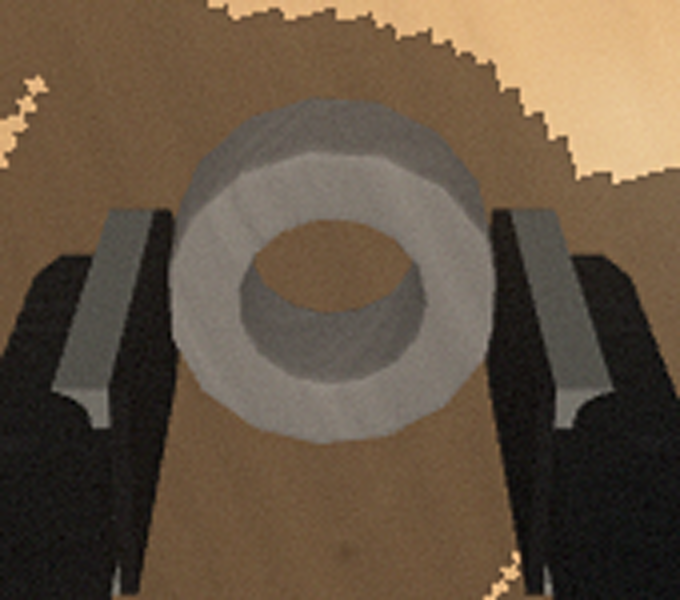

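```bash
python3 -m crank '{"linear":[[0,-0.01,0],[0,-0.03,0],[0,-0.05,0],[0,-0.05,0],[0,0,0],[0,0,0]],"yaw":[0,0,0,0,0,0]}' ; python3 - <<'E'
from h import *
s=ctrl.observe();print(s['eef_pos'],s['t'],s['finger_gap'])
p,d=imaging.grab_frame('wrist');C=cloud('wrist',d)
cv2.imwrite('pics/f_wrist.png',crop(p,150,180,420,400,2.8))
hsv=cv2.cvtColor(p,cv2.COLOR_BGR2HSV)
P=(C-s['eef_pos'])@np.array(s['tool_rot'])
m=(np.hypot(P[...,0],P[...,2])<.024)&(P[...,1]>-.02)&(P[...,1]<.003)
m[:,:]&=abs(P[...,2])<.0165
q=P[m];print(q.min(0),q.max(0),np.median(q,0))
E
```

```text
t: 5.1
eef_pos: [0.5416, -0.3858, 0.1462]
tool_rot: [[0.956, 0.0, 0.293], [-0.293, 0.0, 0.956], [0.0, -1.0, 0.0]]
ft_force: [0.8, -0.4, -1.2]
finger_gap: 0.0357
[ 0.54159695 -0.38578635  0.14619434] 5.1 0.03566329304736895
[-0.01944475 -0.00880919 -0.01649774] [0.01837379 0.00299885 0.01649288] [-0.00299964 -0.00644288  0.00035408]
```

View pics/f_wrist.png

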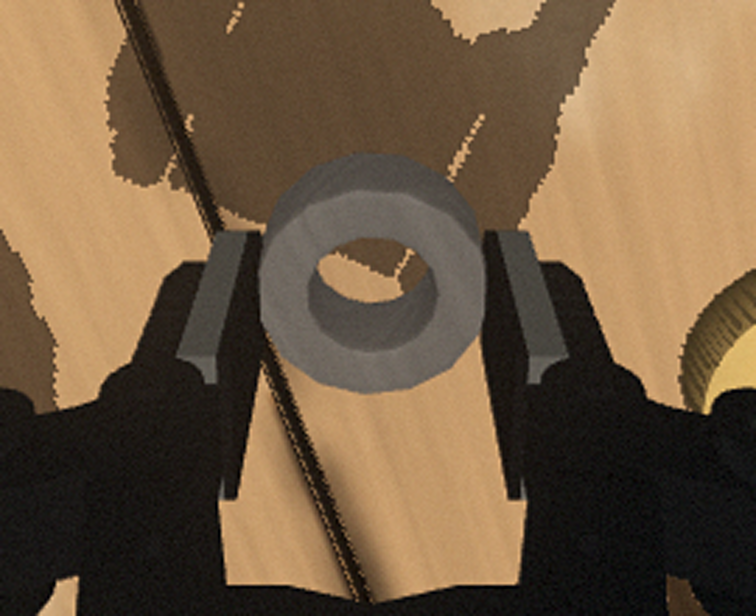

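```bash
python3 -m crank '{"linear":[[-0.0065,-0.002,0.05],[-0.0065,-0.002,0.05],[-0.0065,-0.002,0.05],[-0.0065,-0.002,0.05],[-0.0065,-0.002,0.05],[-0.0065,-0.002,0.05],[-0.0065,-0.002,0.05],[0,0,0.009],[0,0,0],[0,0,0]],"yaw":[0,0,0,0,0,0,0,0,0,0]}' ; python3 - <<'E'
from h import *
s=ctrl.observe();print(s['eef_pos'],s['t'],s['finger_gap'])
p,d=imaging.grab_frame('wrist');C=cloud('wrist',d);np.save('pics/g.npy',C)
cv2.imwrite('pics/g_wrist.png',p)
P=(C-s['eef_pos'])@np.array(s['tool_rot'])
m=(np.hypot(P[...,0],P[...,2])<.024)&(P[...,1]>-.011)&(P[...,1]<-.005)&(abs(P[...,2])<.018)
q=P[m];print('collar',q.min(0),q.max(0),np.median(q,0))
m=(np.hypot(C[...,0]-.545,C[...,1]+.011)<.03)&(C[...,2]>.093)&(C[...,2]<.1)
q=C[m];print('posttop',q.min(0),q.max(0),q.mean(0),len(q))
E
```

```text
t: 6.4
eef_pos: [0.6031, -0.0308, 0.1593]
tool_rot: [[0.956, -0.001, 0.294], [-0.294, -0.0, 0.956], [-0.001, -1.0, -0.0]]
ft_force: [-0.1, 0.0, -0.5]
finger_gap: 0.036
[ 0.60312566 -0.03076     0.1593402 ] 6.4 0.03598227894348049
collar [-0.01901767 -0.01099174 -0.01796062] [ 0.01911198 -0.00500004  0.01797256] [-0.00188827 -0.00797073  0.00012809]
posttop [ 0.53941841 -0.01653439  0.0930212 ] [ 0.55482095 -0.00113072  0.09818776] [ 0.54685591 -0.00884778  0.09559512] 561
```

View pics/g_wrist.png

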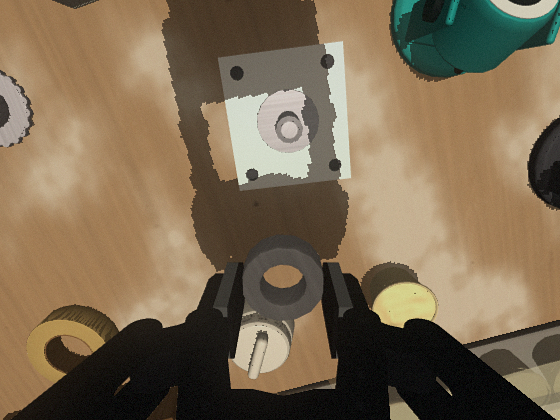

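```bash
python3 - <<'E'
from h import *
p=cv2.imread('pics/g_wrist.png');C=np.load('pics/g.npy');s=ctrl.observe()
print(plane('wrist',[[(237+327+252+335)/4,(73+61+174+164)/4]],.03))
m=(np.hypot(C[...,0]-.547,C[...,1]+.009)<.012)&(C[...,2]>.0945)&(C[...,2]<.1)
n,l,st,c=cv2.connectedComponentsWithStats(m.astype(np.uint8));i=1+st[1:,4].argmax();print(st[i],c[i],plane('wrist',[c[i]],.096))
# collar ellipses
P=(C-s['eef_pos'])@np.array(s['tool_rot'])
m=((np.hypot(P[...,0],P[...,2])<.024)&(P[...,1]>-.0105)&(P[...,1]<-.0055)).astype(np.uint8)
m[:, :246]=0;m[:,320:]=0
cn,h=cv2.findContours(m,cv2.RETR_CCOMP,cv2.CHAIN_APPROX_NONE)
for k in cn:
    if len(k)>40:
        e=cv2.fitEllipse(k);w=plane('wrist',[e[0]],s['eef_pos'][2]+.0080)[0];print(e,toolvec(w-s['eef_pos']))
cv2.imwrite('pics/g2.png',crop(p,220,40,360,340,2))
E
```

```text
[[ 0.54551702 -0.00811421  0.03      ]]
[277 117  25  25 443] [288.86907449 129.11963883] [[ 0.54687226 -0.00878631  0.096     ]]
((282.48095703125, 282.3729248046875), (75.96648406982422, 77.70519256591797), 90.3198013305664) [-0.00157571 -0.00799898  0.00087091]
((282.4792175292969, 283.12774658203125), (38.30989074707031, 45.15052795410156), 88.73452758789062) [-0.00119798 -0.0079993   0.00087005]
```

View pics/g2.png

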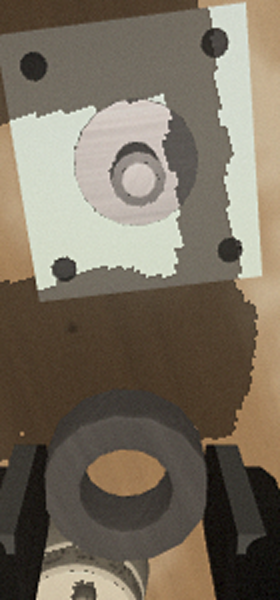

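```bash
python3 -m crank '{"linear":[[-0.0298,0,0.002],[-0.0298,0.01,0.0019],[0,0.02,0],[0,0.017,0],[0,0,0],[0,0,0]],"yaw":[0,0,0,0,0,0]}' ; python3 - <<'E'
from h import *
s=ctrl.observe();print(s['eef_pos'],s['t'],s['finger_gap'])
p,d=imaging.grab_frame('wrist');C=cloud('wrist',d)
P=(C-s['eef_pos'])@np.array(s['tool_rot'])
for z0,z1 in((.0045,.0095),(.013,.02)):
    m=(np.hypot(P[...,0],P[...,2])<.024)&(P[...,1]>z0)&(P[...,1]<z1);m[:,:250]=0;m[:,316:]=0
    if m.sum(): q=P[m];print(z0,q.min(0),q.max(0),m.sum())
cv2.imwrite('pics/i.png',crop(p,220,200,350,340,4))
q,_=imaging.grab_frame('side');cv2.imwrite('pics/i2.png',crop(q,240,170,380,310,4))
E
```

```text
t: 7.2
eef_pos: [0.5481, -0.009, 0.1136]
tool_rot: [[0.956, 0.001, 0.294], [-0.294, -0.0, 0.956], [0.001, -1.0, 0.0]]
ft_force: [-0.0, 0.5, -0.3]
finger_gap: 0.0356
[ 0.54806696 -0.00897746  0.11359244] 7.2 0.03562996885652204
0.0045 [-0.0186846   0.00450196 -0.01415713] [0.01084356 0.00778768 0.01625166] 166
0.013 [ 0.00286699  0.01603843 -0.0033839 ] [0.00661372 0.01991791 0.0039088 ] 39
```

View pics/i.png

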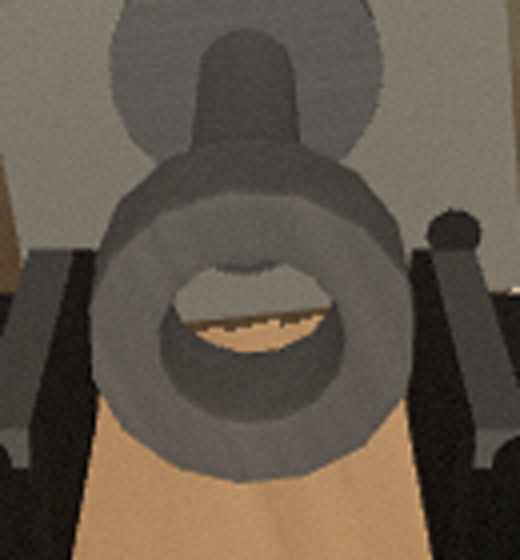

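View pics/i2.png

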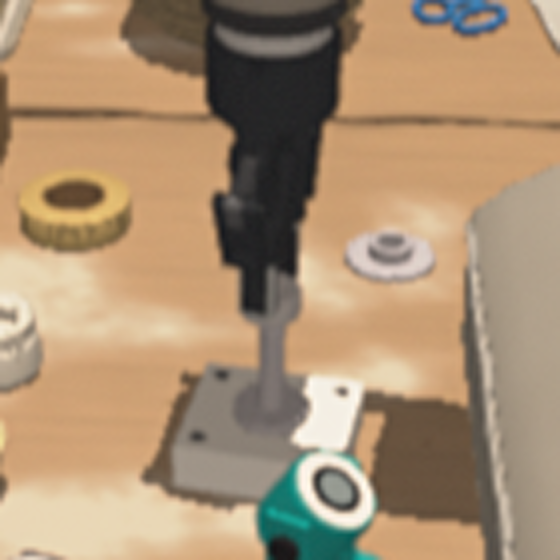

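```bash
python3 -m crank '{"linear":[[0,0.012,0],[0,0.015,0],[0,0.015,0],[0,0.015,0],[0,0.004,0],[0,0,0]],"yaw":[0,0,0,0,0,0]}'
```

```text
t: 8.05
eef_pos: [0.5476, -0.0082, 0.0516]
tool_rot: [[0.956, -0.001, 0.293], [-0.293, 0.0, 0.956], [-0.001, -1.0, 0.0]]
ft_force: [-0.0, 0.4, -0.4]
finger_gap: 0.0359
```

```bash
python3 -m crank '{"linear":[[0,0.004,0],[0,0.0015,0],[0,0,0]],"yaw":[0,0,0]}'; python3 -m crank '{"linear":[[0,0,0],[0,0,0],[0,0,0],[0,0,0]],"yaw":[0,0,0,0]}' 0.35; python3 - <<'E'
from h import *
s=ctrl.observe()
p,d=imaging.grab_frame('wrist');C=cloud('wrist',d);cv2.imwrite('pics/j.png',crop(p,180,180,390,340,3.5))
m=(np.hypot(C[...,0]-.547,C[...,1]+.009)<.025)&(C[...,2]>.044)&(C[...,2]<.062)
q=C[m];print(np.median(q,0),q.min(0),q.max(0))
E
```

```text
t: 8.43
eef_pos: [0.5477, -0.0082, 0.0466]
tool_rot: [[0.956, 0.0, 0.293], [-0.293, 0.0, 0.956], [0.0, -1.0, 0.0]]
ft_force: [0.5, 0.6, -1.3]
finger_gap: 0.0358
t: 8.93
eef_pos: [0.5477, -0.0082, 0.0466]
tool_rot: [[0.956, 0.0, 0.293], [-0.293, 0.0, 0.956], [0.0, -1.0, 0.0]]
ft_force: [0.2, 0.1, -0.1]
finger_gap: 0.0555
[ 0.54009373 -0.0029942   0.05414093] [ 0.5287318  -0.0259201   0.04402061] [0.56611429 0.01136152 0.06196586]
```

View pics/j.png

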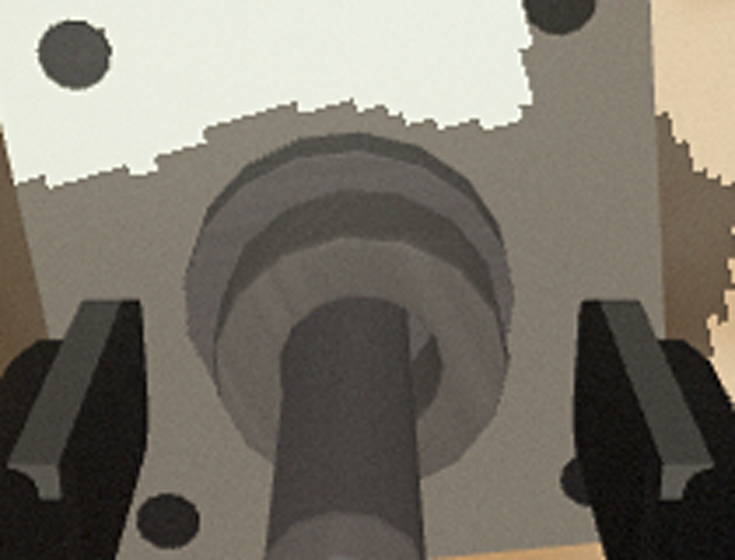

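```bash
python3 -m crank '{"linear":[[0,-0.04,0],[0,-0.05,0],[0,-0.028,-0.02],[-0.0017,0,-0.045],[-0.0017,0,-0.045],[-0.0017,0,-0.045],[-0.0017,0,-0.045],[-0.0017,0.008,-0.045],[0,0.008,0],[0,0,0]],"yaw":[0,0,0,0,0,0,0,0,0,0]}'; python3 - <<'E'
from h import *
s=ctrl.observe()
p,d=imaging.grab_frame('wrist');C=cloud('wrist',d);cv2.imwrite('pics/k.png',p)
m=(np.hypot(C[...,0]-.4675,C[...,1]+.24)<.025)&(C[...,2]>.0125)&(C[...,2]<.0195)
q=C[m];print(np.median(q,0),q.min(0),q.max(0),(q.max(0)+q.min(0))/2)
cn,h=cv2.findContours(m.astype(np.uint8),cv2.RETR_CCOMP,cv2.CHAIN_APPROX_NONE)
for k in cn:
    if len(k)>25:
        e=cv2.fitEllipse(k);w=plane('wrist',[e[0]],.016)[0];print(e,w,toolvec(w-s['eef_pos']))
E
```

```text
t: 10.22
eef_pos: [0.4674, -0.2393, 0.1478]
tool_rot: [[0.956, -0.001, 0.293], [-0.293, 0.001, 0.956], [-0.002, -1.0, 0.001]]
ft_force: [-0.4, -0.6, 0.4]
finger_gap: 0.0555
[ 0.46708411 -0.23962166  0.01658284] [ 0.45211413 -0.25542231  0.01251083] [ 0.48306858 -0.22397505  0.01885439] [ 0.46759136 -0.23969868  0.01568261]
((280.6493225097656, 194.70497131347656), (36.52287292480469, 37.32136917114258), 97.72774505615234) [ 0.46725179 -0.23951711  0.016     ] [ 2.75023766e-06  1.31784850e-01 -3.14909968e-04]
((280.8337707519531, 194.7103271484375), (22.711233139038086, 24.354572296142578), 89.80338287353516) [ 0.46730053 -0.23937353  0.016     ] [ 7.38733652e-06  1.31784955e-01 -1.63357025e-04]
```

View pics/k.png

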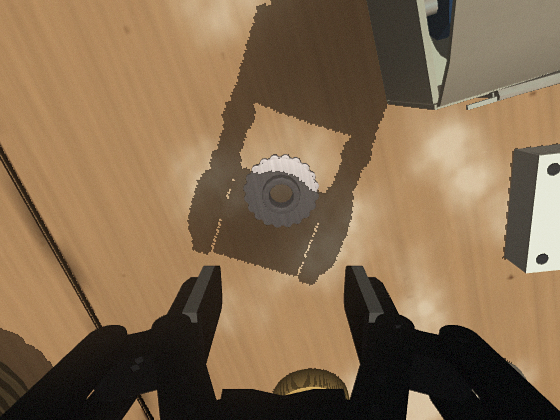

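```bash
python3 -m crank '{"linear":[[0,0.045,0],[0,0.045,0],[0,0.035,0],[0,0.014,0],[0,0,0],[0,0,0]],"yaw":[0,0,0,0,0,0]}' && python3 -m crank '{"linear":[[0,0,0],[0,0,0],[0,0,0],[0,0,0]],"yaw":[0,0,0,0]}' 1 40
```

```text
t: 11.02
eef_pos: [0.4689, -0.2403, 0.0109]
tool_rot: [[0.956, 0.002, 0.292], [-0.292, -0.001, 0.956], [0.003, -1.0, -0.001]]
ft_force: [-0.1, 0.1, 0.5]
finger_gap: 0.0554
t: 11.52
eef_pos: [0.4685, -0.2404, 0.011]
tool_rot: [[0.956, 0.002, 0.293], [-0.293, -0.001, 0.956], [0.002, -1.0, -0.001]]
ft_force: [-0.4, 1.0, 8.1]
finger_gap: 0.0289
```

```bash
python3 -m crank '{"linear":[[0,-0.01,0],[0,-0.03,0],[0,-0.05,0],[0,-0.05,0],[0,0,0],[0,0,0]],"yaw":[0,0,0,0,0,0]}'; python3 - <<'E'
from h import *
s=ctrl.observe()
p,d=imaging.grab_frame('wrist');C=cloud('wrist',d);cv2.imwrite('pics/l.png',crop(p,150,180,420,400,2.8))
P=(C-s['eef_pos'])@np.array(s['tool_rot'])
m=(np.hypot(P[...,0],P[...,2])<.04)&(P[...,1]>-.012)&(P[...,1]<.02)
h,b=np.histogram(P[m][:,1],np.arange(-.012,.02,.001));print(list(zip(b.round(3),h)))
q,_=imaging.grab_frame('side');cv2.imwrite('pics/l2.png',crop(q,260,130,400,270,4))
E
```

```text
t: 12.28
eef_pos: [0.4674, -0.2397, 0.1494]
tool_rot: [[0.956, -0.0, 0.293], [-0.293, 0.0, 0.956], [-0.0, -1.0, 0.0]]
ft_force: [-0.3, -0.0, -0.7]
finger_gap: 0.029
[(np.float64(-0.012), np.int64(88)), (np.float64(-0.011), np.int64(99)), (np.float64(-0.01), np.int64(77)), (np.float64(-0.009), np.int64(86)), (np.float64(-0.008), np.int64(78)), (np.float64(-0.007), np.int64(59)), (np.float64(-0.006), np.int64(279)), (np.float64(-0.005), np.int64(1130)), (np.float64(-0.004), np.int64(618)), (np.float64(-0.003), np.int64(197)), (np.float64(-0.002), np.int64(110)), (np.float64(-0.001), np.int64(105)), (np.float64(0.0), np.int64(96)), (np.float64(0.001), np.int64(122)), (np.float64(0.002), np.int64(105)), (np.float64(0.003), np.int64(86)), (np.float64(0.004), np.int64(163)), (np.float64(0.005), np.int64(1297)), (np.float64(0.006), np.int64(3689)), (np.float64(0.007), np.int64(1292)), (np.float64(0.008), np.int64(168)), (np.float64(0.009), np.int64(87)), (np.float64(0.01), np.int64(61)), (np.float64(0.011), np.int64(11)), (np.float64(0.012), np.int64(2)), (np.float64(0.013), np.int64(0)), (np.float64(0.014), np.int64(0)), (np.float64(0.015), np.int64(0)), (np.float64(0.016), np.int64(0)), (np.float64(0.017), np.int64(0)), (np.float64(0.018), np.int64(0))]
```

View pics/l.png

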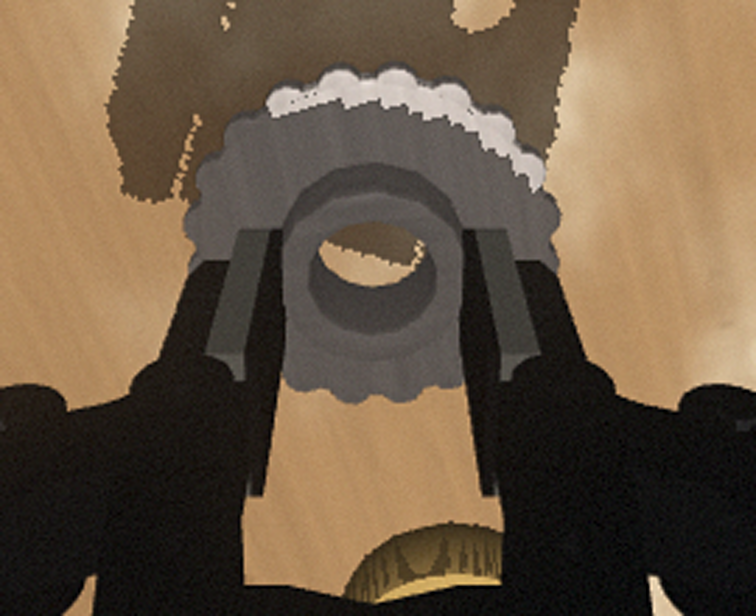

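View pics/l2.png

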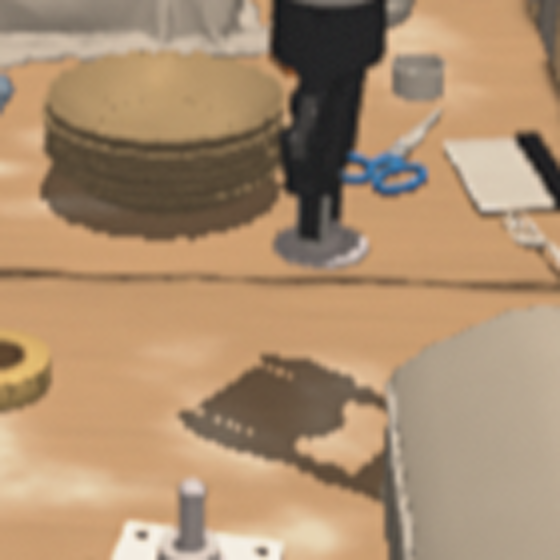

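```bash
python3 - <<'E'
from h import *
s=ctrl.observe()
p,d=imaging.grab_frame('wrist');C=cloud('wrist',d)
P=(C-s['eef_pos'])@np.array(s['tool_rot'])
m=(np.hypot(P[...,0],P[...,2])<.022)&(P[...,1]>-.0075)&(P[...,1]<-.002)&(abs(P[...,2])<.0145)
m=cv2.morphologyEx(m.astype(np.uint8),cv2.MORPH_OPEN,np.ones((3,3)))
cn,h=cv2.findContours(m,cv2.RETR_CCOMP,cv2.CHAIN_APPROX_NONE)
for k in cn:
    if len(k)>40:
        e=cv2.fitEllipse(k);w=plane('wrist',[e[0]],s['eef_pos'][2]+.0047)[0];print(e,toolvec(w-s['eef_pos']))
m=(np.hypot(P[...,0],P[...,2])<.04)&(P[...,1]>.004)&(P[...,1]<.008);q=P[m];print(q.min(0),q.max(0))
E
```

```text
((281.7185363769531, 276.7386779785156), (63.00876235961914, 66.35555267333984), 94.30135345458984) [-0.00248645 -0.00469261  0.00050485]
((282.60076904296875, 277.1006774902344), (37.61580276489258, 44.225948333740234), 87.05406188964844) [-0.00230315 -0.00469271  0.00089977]
[-0.03371726  0.00400465 -0.03126142] [0.03068715 0.00799904 0.03282097]
```

```bash
python3 -m crank '{"linear":[[0.0019,0,0.0487],[0.0019,0,0.0487],[0.0019,0,0.0487],[0.002,0,0.0487],[0.002,0,0.0486],[0,0.012,0],[0,0.02,0],[0,0,0],[0,0,0]],"yaw":[0,0,0,0,0,0,0,0,0]}' ; python3 - <<'E'
from h import *
s=ctrl.observe();print(s['eef_pos'],s['t'],s['finger_gap'])
p,d=imaging.grab_frame('wrist');C=cloud('wrist',d)
P=(C-s['eef_pos'])@np.array(s['tool_rot'])
m=(np.hypot(P[...,0],P[...,2])<.012)&(P[...,1]>.013)&(P[...,1]<.027)
m[:,:265]=0;m[:,300:]=0
q=P[m]
if len(q): print(q.min(0),q.max(0),m.sum())
cv2.imwrite('pics/n.png',crop(p,220,200,350,340,4))
E
```

```text
t: 13.55
eef_pos: [0.5482, -0.0108, 0.1174]
tool_rot: [[0.956, -0.001, 0.294], [-0.294, 0.0, 0.956], [-0.001, -1.0, -0.0]]
ft_force: [-0.2, -0.1, -0.2]
finger_gap: 0.0291
[ 0.54823455 -0.01081481  0.11743499] 13.55 0.02905415465189046
[ 0.00187132  0.01956766 -0.00296042] [0.00622334 0.0241897  0.00661018] 60
```

View pics/n.png

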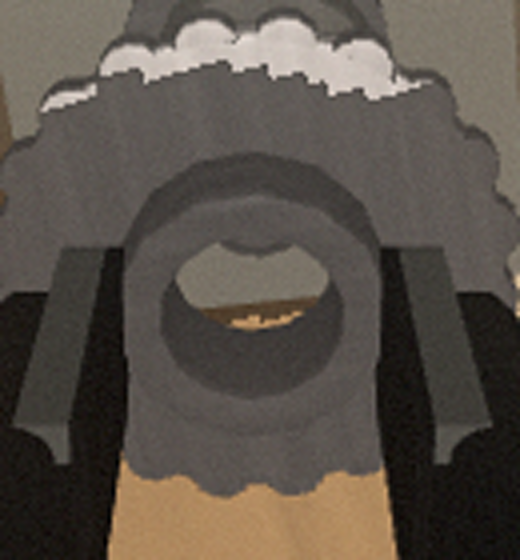

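```bash
python3 -m crank '{"linear":[[0,0.006,0.0012],[0,0.012,0],[0,0.012,0],[0,0.012,0],[0,0.004,0],[0,0,0]],"yaw":[0,0,0,0,0,0]}'
```

```text
t: 14.35
eef_pos: [0.5486, -0.0089, 0.0711]
tool_rot: [[0.956, -0.001, 0.293], [-0.293, 0.0, 0.956], [-0.001, -1.0, -0.0]]
ft_force: [0.2, -0.1, -0.7]
finger_gap: 0.029
```

```bash
python3 -m crank '{"linear":[[0,0.004,0],[0,0.001,0],[0,0,0]],"yaw":[0,0,0]}'; python3 -m crank '{"linear":[[0,0,0],[0,0,0],[0,0,0],[0,0,0]],"yaw":[0,0,0,0]}' 0.4; python3 - <<'E'
from h import *
s=ctrl.observe()
p,d=imaging.grab_frame('wrist');C=cloud('wrist',d);cv2.imwrite('pics/o.png',crop(p,180,180,390,340,3.5))
r=np.hypot(C[...,0]-.5465,C[...,1]+.0087)
q=C[(r>.019)&(r<.031)&(C[...,2]>.05)&(C[...,2]<.075)];print('disc',np.median(q,0))
q=C[(r>.011)&(r<.015)&(C[...,2]>.06)&(C[...,2]<.08)];print('hub',np.median(q,0))
E
```

```text
t: 14.72
eef_pos: [0.5487, -0.0089, 0.0666]
tool_rot: [[0.956, 0.0, 0.293], [-0.293, 0.0, 0.956], [0.0, -1.0, 0.0]]
ft_force: [0.0, 0.0, -0.9]
finger_gap: 0.029
t: 15.22
eef_pos: [0.5487, -0.0089, 0.0666]
tool_rot: [[0.956, 0.0, 0.293], [-0.293, 0.0, 0.956], [0.0, -1.0, 0.0]]
ft_force: [0.8, 0.5, -0.4]
finger_gap: 0.051
disc [ 0.53748801 -0.00223792  0.05939509]
hub [ 0.53860769 -0.00479727  0.06996034]
```

View pics/o.png

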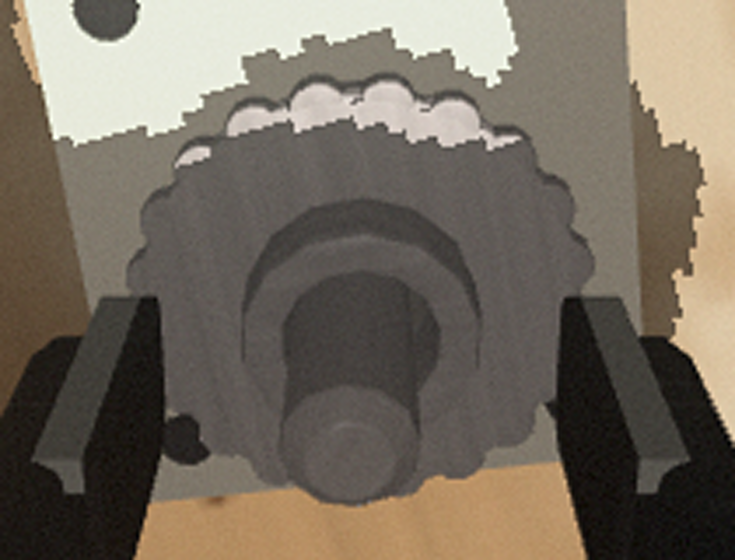

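```bash
python3 -m crank '{"linear":[[-0.001,-0.013,0],[0,0,0]],"yaw":[0,0]}' && python3 -m crank '{"linear":[[0,0,0],[0,0,0],[0,0,0],[0,0,0],[0,0,0]],"yaw":[0,0,0,0,0]}' 1 40;  python3 - <<'E'
from h import *
p,d=imaging.grab_frame('wrist');C=cloud('wrist',d);cv2.imwrite('pics/q.png',crop(p,180,180,390,340,3.5))
q,_=imaging.grab_frame('side');cv2.imwrite('pics/q2.png',crop(q,240,190,380,310,5))
E
```

```text
t: 15.52
eef_pos: [0.5486, -0.0087, 0.0809]
tool_rot: [[0.956, 0.003, 0.293], [-0.293, -0.0, 0.956], [0.003, -1.0, 0.0]]
ft_force: [0.1, 0.5, 0.3]
finger_gap: 0.0513
t: 16.15
eef_pos: [0.5477, -0.0088, 0.0795]
tool_rot: [[0.956, -0.0, 0.293], [-0.293, -0.0, 0.956], [-0.0, -1.0, -0.0]]
ft_force: [-0.9, -2.0, 2.5]
finger_gap: 0.0141
```

View pics/q.png

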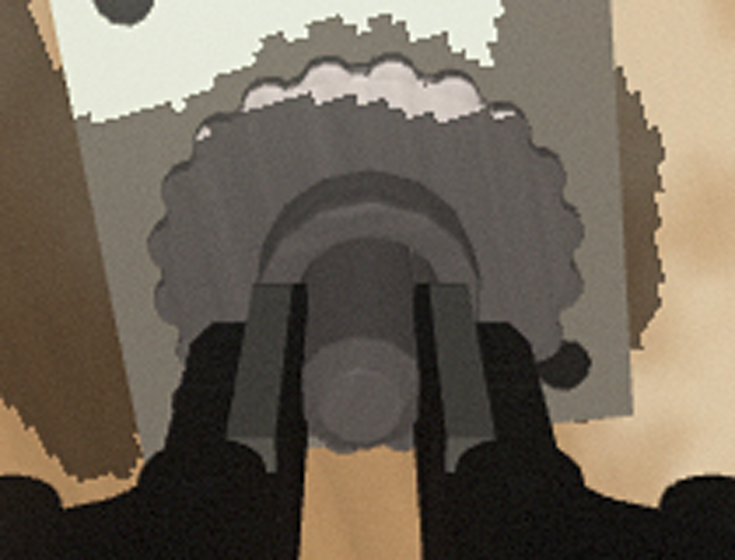

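View pics/q2.png

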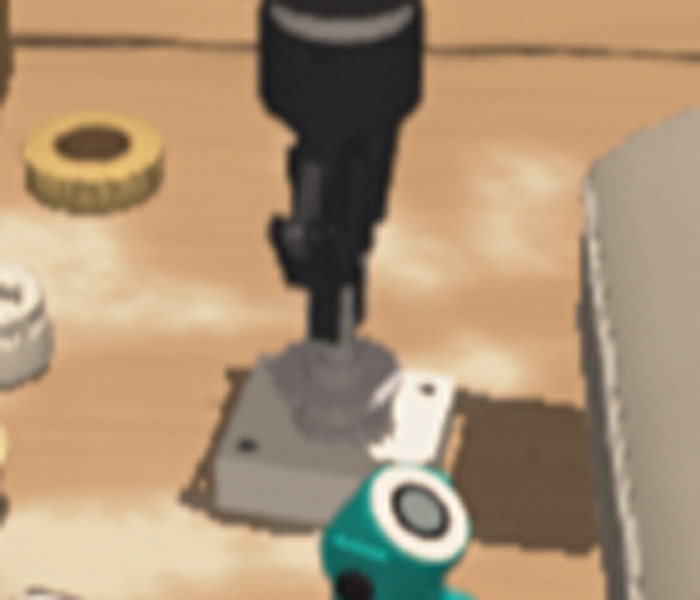

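```bash
python3 -m crank '{"linear":[[0,-0.004,0],[0,-0.003,0],[0,0,0],[-0.0015,0,0],[-0.0067,0,0],[-0.0067,0.0008,0],[-0.0066,0.001,0],[0,0,0]],"yaw":[0,0,0,0,0,0,0,0]}' - 30;  python3 - <<'E'
from h import *
p,d=imaging.grab_frame('wrist');C=cloud('wrist',d);cv2.imwrite('pics/r.png',crop(p,180,180,390,340,3.5))
q,_=imaging.grab_frame('side');cv2.imwrite('pics/r2.png',crop(q,240,190,380,310,5))
E
```

```text
t: 17.25
eef_pos: [0.5269, -0.0023, 0.085]
tool_rot: [[0.956, 0.001, 0.293], [-0.293, -0.0, 0.956], [0.001, -1.0, 0.0]]
ft_force: [2.1, -1.9, 1.1]
finger_gap: 0.0143
```

View pics/r.png

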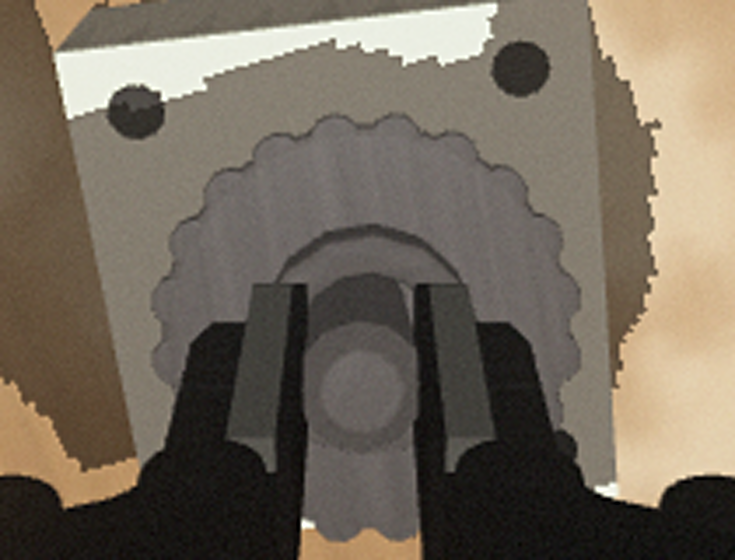

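View pics/r2.png

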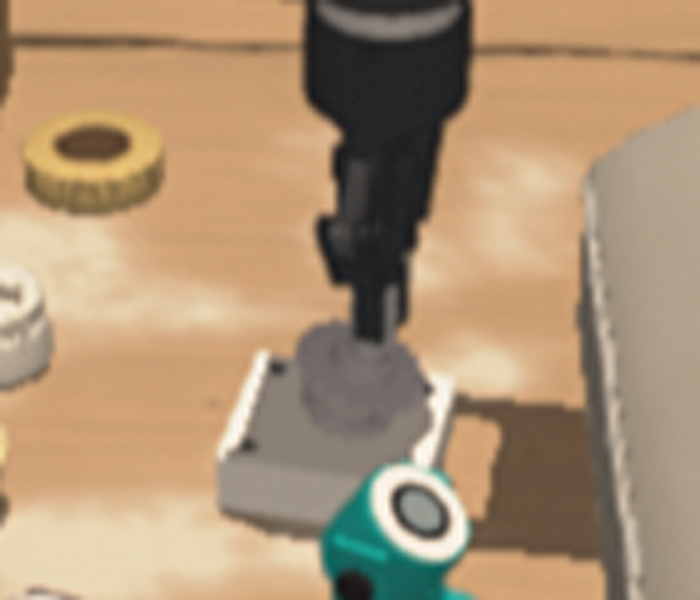

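```bash
cat >> h.py <<'E'
def tilt(C,s,name=None):
    # plane of the wheel's disc top (largest planar piece near the tool)
    R=np.array(s['tool_rot']);P=(C-np.array(s['eef_pos']))@R
    m=(abs(P[...,0])<.06)&(abs(P[...,2])<.036)&(P[...,1]>0.0)&(P[...,1]<.05)&~((P[...,1]<.012)&(abs(P[...,2])<.03)&(P[...,0]>-.012)&(P[...,0]<.03))
    q=C[m]; rng=np.random.default_rng(0);best=None
    for _ in range(400):
        a=q[rng.choice(len(q),3,False)];n=np.cross(a[1]-a[0],a[2]-a[0]);L=np.linalg.norm(n)
        if L<1e-5: continue
        n/=L; 
        if abs(n[2])<.6 : continue
        k=abs((q-a[0])@n)<.0012
        if best is None or k.sum()>best.sum(): best=k
    pts=q[best];c=pts.mean(0);n=np.linalg.svd(pts-c,full_matrices=False)[2][2];n*=np.sign(n[2])
    return n,c,len(pts),len(q)
E
python3 -m crank '{"linear":[[-0.0065,0.0014,0],[-0.006,0.002,0],[0,0,0]],"yaw":[0,0,0]}';  python3 - <<'E'
from h import *
s=ctrl.observe();p,d=imaging.grab_frame('wrist');C=cloud('wrist',d);cv2.imwrite('pics/t.png',crop(p,150,150,420,370,2.8))
n,c,k,K=tilt(C,s);print(n,c,k,K,'tilt',np.degrees(np.arccos(n[2])), 'err',np.degrees(np.arccos(n@np.array([-.4775,.15,.866]))),'in tool',np.array(s['tool_rot']).T@n)
np.save('pics/t.npy',C)
E
```

```text
t: 17.73
eef_pos: [0.5153, 0.0013, 0.082]
tool_rot: [[0.956, 0.002, 0.293], [-0.293, -0.0, 0.956], [0.002, -1.0, 0.0]]
ft_force: [2.3, -0.9, 6.4]
finger_gap: 0.0137
[-0.44672415  0.15351977  0.88140185] [0.52131363 0.0022624  0.06101909] 4379 5420 tilt 28.188067492443146 err 1.5528674050688784 in tool [-0.47072948 -0.88212785  0.01625434]
```

View pics/t.png

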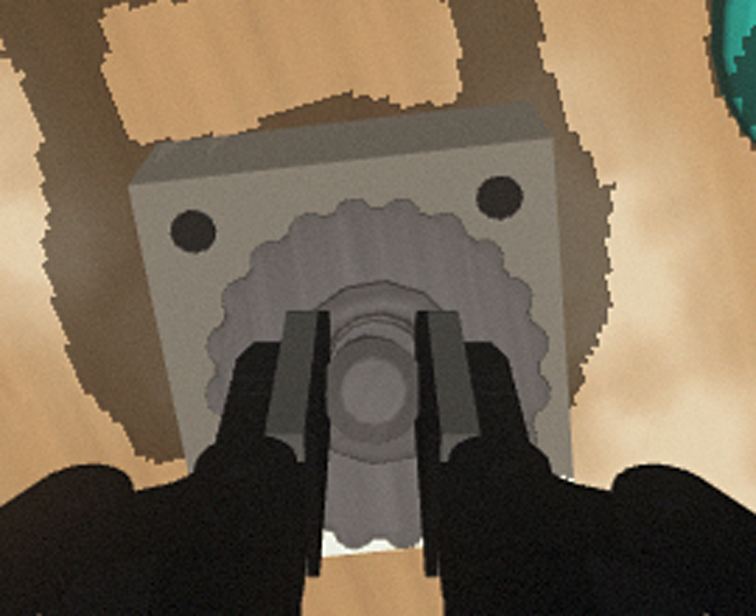

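```bash
python3 -m crank '{"linear":[[0,0,0],[0,0,0],[-0.0008,-0.004,0],[-0.001,-0.006,0],[0,-0.03,0],[0,-0.05,0],[0,-0.05,0],[0,0,0],[0,0,0]],"yaw":[0,0,0,0,0,0,0,0,0]}' - 110;  python3 - <<'E'
from h import *
s=ctrl.observe();p,d=imaging.grab_frame('wrist');C=cloud('wrist',d);cv2.imwrite('pics/v.png',crop(p,150,150,420,370,2.8))
n,c,k,K=tilt(C,s);print(n,c,k,K,'tilt',np.degrees(np.arccos(n[2])), 'err',np.degrees(np.arccos(n@np.array([-.4775,.15,.866]))),'in tool',np.array(s['tool_rot']).T@n)
np.save('pics/v.npy',C)
q,D=imaging.grab_frame('side');cv2.imwrite('pics/v2.png',crop(q,240,130,380,270,4));np.save('pics/v2.npy',D)
E
```

```text
t: 18.9
eef_pos: [0.5119, 0.0023, 0.22]
tool_rot: [[0.956, -0.004, 0.293], [-0.293, 0.001, 0.956], [-0.004, -1.0, -0.0]]
ft_force: [0.5, 0.8, -3.3]
finger_gap: 0.0114
[-0.40735976  0.13605191  0.90307691] [0.51436639 0.0010542  0.19737112] 4672 5729 tilt 25.434492373116193 err 4.449074789603173 in tool [-0.43289718 -0.90138061  0.01063191]
```

View pics/v.png

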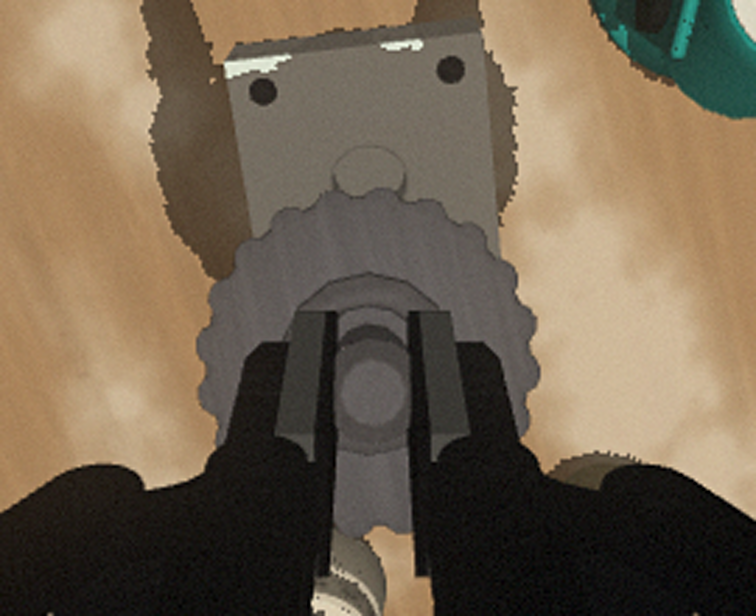

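View pics/v2.png

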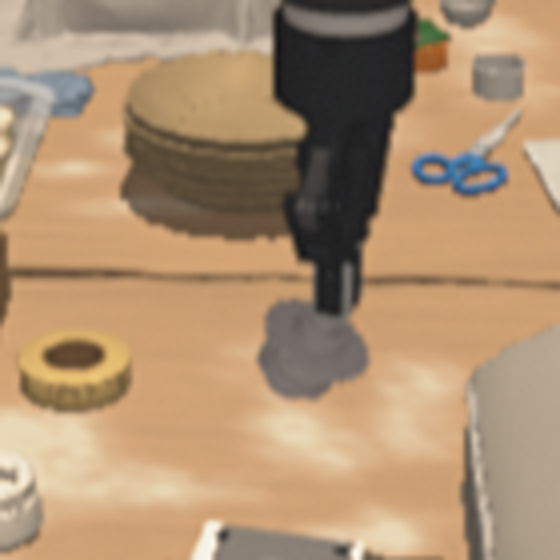

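```bash
cat >> h.py <<'E'
def arb(C,s,uv=(284,289)):
    n,c,k,K=tilt(C,s)
    u,v=uv; t=C[v-4:v+5,u-4:u+5].reshape(-1,3); h=(t-c)@n
    # refine: centre of post-top blob within 1.5mm of plane h
    H=(C-c)@n; hm=np.median(h)
    m=(abs(H-hm)<.0013); m[:v-25]=0;m[v+25:]=0;m[:,:u-16]=0;m[:,u+17:]=0
    nn,l,st,ce=cv2.connectedComponentsWithStats(m.astype(np.uint8)); i=l[v,u]
    top=C[l==i].mean(0)
    org=top-.078*n
    A=np.array([-.4775,.15,.866]);A/=np.linalg.norm(A); F=np.array([.653,.2266,.0853])+.1*A
    print('n',n.round(3),'err deg',np.degrees(np.arccos(n@A)).round(2),'tilt',np.degrees(np.arccos(n[2])).round(2),'top-disc',hm.round(4),'top',top.round(4),st[i],'npl',k)
    print('origin',org.round(4),'focus',F.round(4),'delta',(F-org).round(4),'tool',(np.array(s['tool_rot']).T@(F-org)).round(4))
E
python3 - <<'E'
from h import *
C0=np.load('pics/v.npy');s=ctrl.observe();arb(C0,s)
p,d=imaging.grab_frame('wrist');C=cloud('wrist',d);arb(C,s)
E
```

```text
n [-0.405  0.135  0.904] err deg 4.79 tilt 25.26 top-disc 0.0372 top [0.5094 0.0039 0.2356] [269 274  28  33 631] npl 4655
origin [ 0.541  -0.0066  0.1651] focus [0.6053 0.2416 0.1719] delta [0.0643 0.2482 0.0068] tool [-0.0112 -0.0069  0.2561]
n [-0.408  0.134  0.903] err deg 4.58 tilt 25.45 top-disc 0.0372 top [0.5098 0.0037 0.2356] [269 274  28  32 613] npl 4692
origin [ 0.5417 -0.0067  0.1652] focus [0.6053 0.2416 0.1719] delta [0.0636 0.2483 0.0067] tool [-0.0119 -0.0068  0.256 ]
```

```bash
python3 -m crank '{"linear":[[0,-0.015,0.008],[-0.0015,-0.005,0.024],[-0.002,0,0.034],[-0.002,0,0.034],[-0.002,0,0.034],[-0.002,0,0.034],[-0.002,0,0.034],[0,0,0.03],[0,0,0.018],[0,0,0.006],[0,0,0],[0,0,0]],"yaw":[0,0,0,0,0,0,0,0,0,0,0,0]}';  python3 - <<'E'
from h import *
s=ctrl.observe();p,d=imaging.grab_frame('wrist');C=cloud('wrist',d);cv2.imwrite('pics/w.png',p);arb(C,s)
q,D=imaging.grab_frame('side');cv2.imwrite('pics/w2.png',crop(q,170,190,350,370,3.3))
q,D=imaging.grab_frame('scene');cv2.imwrite('pics/w3.png',crop(q,150,80,330,260,3.3))
E
```

```text
t: 20.55
eef_pos: [0.5774, 0.249, 0.2414]
tool_rot: [[0.956, -0.0, 0.294], [-0.294, -0.0, 0.956], [-0.0, -1.0, -0.0]]
ft_force: [0.1, -0.2, -2.4]
finger_gap: 0.0114
n [-0.411  0.138  0.901] err deg 4.38 tilt 25.67 top-disc 0.0372 top [0.5748 0.2508 0.2576] [269 274  28  31 605] npl 4670
origin [0.6069 0.24   0.1873] focus [0.6053 0.2416 0.1719] delta [-0.0016  0.0016 -0.0154] tool [-0.002   0.0154  0.0011]
```

View pics/w2.png

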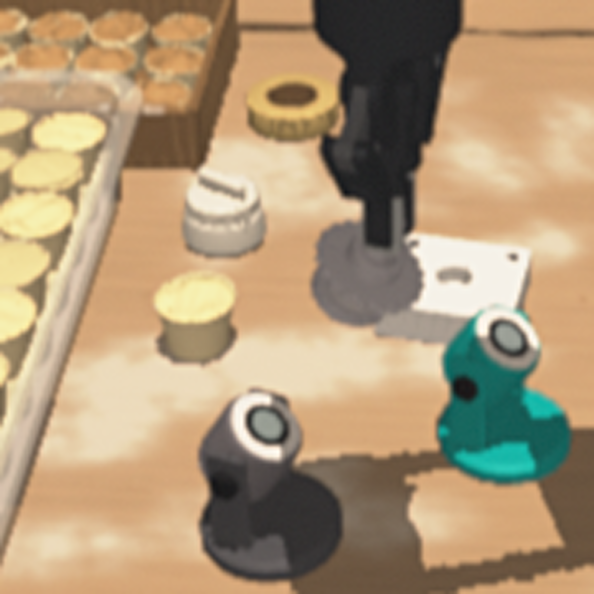

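View pics/w3.png

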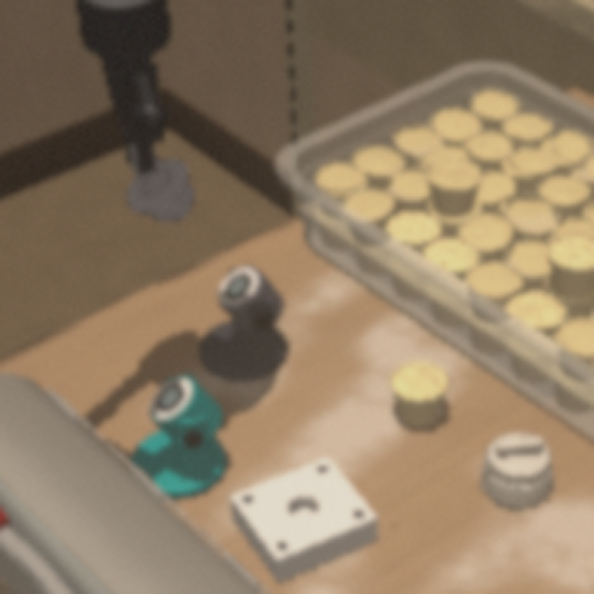

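View pics/w.png

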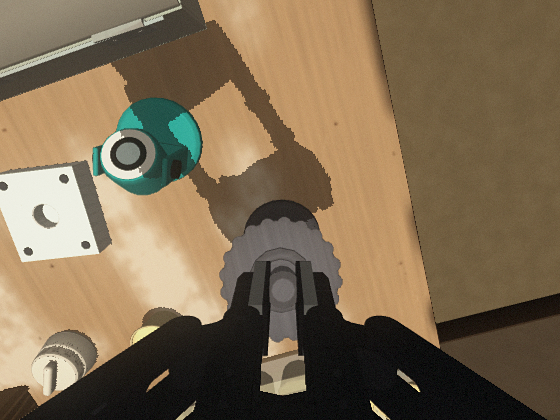

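```bash
python3 -m crank '{"linear":[[-0.001,0.005,0.0005],[-0.001,0.006,0.0005],[0,0.003,0],[0,0.001,0],[0,0,0],[0,0,0],[0,0,0],[0,0,0]],"yaw":[0,0,0,0,0,0,0,0]}';  python3 - <<'E'
from h import *
for i in range(2):
    s=ctrl.observe();p,d=imaging.grab_frame('wrist');C=cloud('wrist',d);arb(C,s)
cv2.imwrite('pics/x.png',p)
q,D=imaging.grab_frame('side');cv2.imwrite('pics/x2.png',crop(q,200,210,320,330,5))
T=cloud('side',D);m=(np.hypot(T[...,0]-.59,T[...,1]-.245)<.05)&(T[...,2]>.15)&(T[...,2]<.225);q=T[m];print('side lump',np.percentile(q,[1,99],axis=0).round(3))
print(max(abs(np.array(s['qvel']))))
E
```

```text
t: 21.7
eef_pos: [0.5758, 0.2515, 0.2264]
tool_rot: [[0.956, 0.0, 0.293], [-0.293, 0.0, 0.956], [0.0, -1.0, 0.0]]
ft_force: [-0.3, 0.1, -2.3]
finger_gap: 0.0112
n [-0.412  0.132  0.901] err deg 4.38 tilt 25.65 top-disc 0.0371 top [0.5733 0.2532 0.2424] [269 273  28  34 639] npl 4582
origin [0.6055 0.2429 0.1721] focus [0.6053 0.2416 0.1719] delta [-0.0002 -0.0013 -0.0002] tool [ 0.0002  0.0002 -0.0013]
n [-0.412  0.137  0.901] err deg 4.31 tilt 25.74 top-disc 0.0371 top [0.5732 0.2532 0.2423] [269 273  28  34 657] npl 4607
origin [0.6053 0.2425 0.1721] focus [0.6053 0.2416 0.1719] delta [-0.0001 -0.0009 -0.0002] tool [ 0.0002  0.0002 -0.0009]
side lump [[0.558 0.224 0.179]
 [0.616 0.279 0.222]]
0.07171347375174682
```

View pics/x2.png

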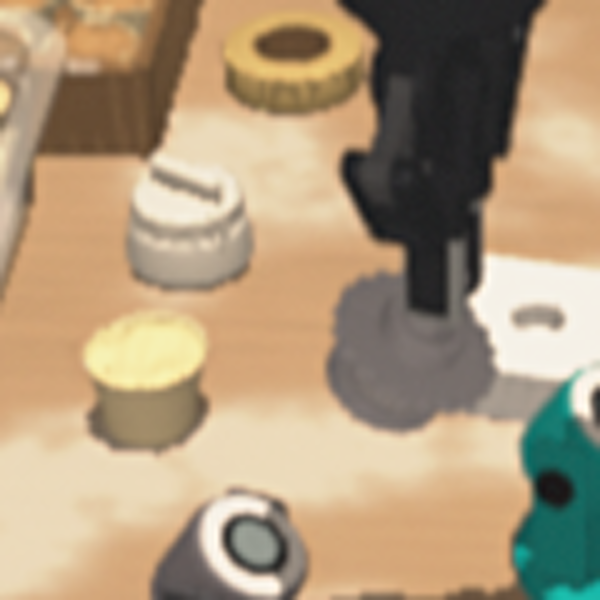

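```bash
python3 -c "
from rig import ctrl
print(ctrl.job_done())"
```

```text
the job is handed in; nothing more can be done
None
```

I assembled the roller and handed the job in at about 22 s, with the arm holding it still at the focus point of the dark camera. I never went near the turquoise look-alike.

**Assembly:** I placed the collar, then the wheel. In the wrist camera's depth readings the collar's top came out at 54 mm above the worktop, the wheel's disc at 59 mm and its hub at 70 mm, all as expected for fully home.

**Tilt:** The arm can only turn the tool about its vertical axis. To get the 30° lean I gripped the bare post lightly, raised the stub until it was just inside the hole, and pushed it against the rim so the roller pivoted between the pads. I then gripped at 110 N and lifted it out.

**Last checks:**

| Check | Measured | Allowed or expected |
|---|---|---|
| Stub end to focus point | about 1 mm | within 15 mm |
| Axis against optical axis | 4.3° off (tilt 25.7° instead of 30°) | within 10° |
| Post top above wheel disc | 37.1 mm | 37 mm when home |
| Height of stub end | 172 mm | above 150 mm |

- **Tilt loss:** it read 28.2° at the block and 25.4° after I tightened the grip and lifted. It then held steady, and I did not correct it because it was within limits.
- **Not seen directly:** the axis was measured from the wheel's disc, not the post itself. The collar was hidden at the end, so I infer it is home because the wheel is.
- **Bystanders:** the camera, timer, tape roll and dessert cup looked undisturbed in the last pictures. I did not measure their positions again.

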